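Close a drill jig and hold its lock pin through both bushings

ROBOT

A 6-joint arm with a two-finger parallel gripper is mounted at the origin on a cart in front of the work surface, level with it; the furniture and walls round the work are solid. World frame = base frame: x ahead of the robot, y to its left, z up, the work surface at z = 0. Lengths are in m, angles in rad, forces in N, time in s.
With the tool pointing down it reaches from about 0.425 to 0.95 m from the base axis. Payload 3.5 kg.
Tool frame: the origin (TCP) lies midway between the tips of the shut fingers; the grasp point (between the pads) lies 19 mm behind it; z points along the fingers, y is the line along which they close (so a half turn about z gives the same grasp; the last joint's range is limited). The gripper opens to 85 mm and grips with 20 to 120 N. Pads are 22 mm wide; open, the fingers measure 114 mm over their backs; the gripper's body (76 mm by 85 mm) begins 54 mm behind the grasp point. The pads swing forward as they close: fully open they stand 13 mm farther back than shut.
Start: joints at [1.035, 0.286, 1.577, -0, 1.279, -0.15], TCP at [0.254, 0.625, 0.231] pointing down, gripper open.
Joint ranges: [-2.77, 2.77], [-0.9, 2.22], [0.21, 2.48], [-1.53, 4.67], [0.24, 2.81], [-2.84, 2.84]. Speed limits (rad/s): [2.79, 2.79, 3.14, 3.14, 3.14, 3.14].

INTERFACE

Orientations are given as a unit quaternion [x, y, z, w].
In Python, from plant import get_state, read_camera, ctrl gives the robot as it stands.
- The arm moves only by the shell command python3 -m crank 'ROWS' [FORCE]. ROWS is JSON, a list of rows, each a list of 3 entries, a list of its own where there are three numbers: the shift along the tool's x, y, z in mm, then the turn about the tool's z in degrees, then the closure in counts, from 0 (fully open) to 255 (shut). In form: [[[tx, ty, tz], yaw, claw], ...]. A call has 1 to 10 rows; each row is the pose to reach, as a shift and turn from the pose commanded when the call began, along the tool's axes at that moment; what a row does not reach only later rows make up. A row lasts 1/10 s, in which the tool goes at most 50 mm and 8.59 degrees, less where a joint would pass 70% of its speed; a pose out of reach is approached as far as the arm can. A call with a gripper value outside its range is refused whole. The fingers move at their own pace and stop on an object; FORCE is the grip in N (left out, the last holds). Time passes only in rows, so rows that repeat a pose let the fingers close. It gives the time, the measured TCP pose, the force, the opening and the grip force at its end, in the units of the state.
- get_state(): the state, without advancing time (a new reading comes with each control period).
- read_camera(name): name is "scene" or "side" or "wrist"; returns a dict with "frame" (420x560x3 uint8, blue, green, red), "range_z" (420x560 float32, m along the optical axis (not along the pixel's ray), 0 where there is no reading), "vfov" (degrees; the focal length in pixels is half the picture's height over the tangent of half this angle, whatever the lens; pixels are square), "cx", "cy" (the principal point, pixels), "origin" and "orientation" of the camera in the world. Camera axes: x right, y down, z forward; pixel columns grow to the right and rows downward; lengths in m; the calibration is good to about 2 mm. A picture is of the moment at which its call begins.
- ctrl.sign_off(): hands the job in; it is judged then, once.
The state is a dict: "time": time; "qpos": joint angles; "dq": joint speeds; "joint_efforts": joint torques, N m; "eef_pos": TCP position; "tcp_rot": TCP orientation; "contact_force": force on the tool from outside, world axes, zero at the start; "wrist_torque": the same for the moment, N m; "opening": opening from 0.0 (shut) to 1.0 (fully open); "finger_force": force on a finger pad.
Only numpy, scipy, OpenCV 4.12 (cv2) and the standard library are available. Lean on these libraries where they do the work, as an engineer would, in place of code of your own. Each camera call takes 0.05 s, during which the arm holds its last target. There are 200 camera calls.

TASK

The plate is already loaded in the drill jig. Swing the jig's hinged leaf fully down over it, then take the lock pin from its vee blocks and slide it in gently from the right-hand side, through the right bushing, the eye of the leaf and the left bushing, until the cross-hole near its nose stands clear beyond the left bushing. Finish while still gripping the pin there, held steady without wedging it, so that a colleague can fit the clip; leave the grease tin, the caliper and the spare plate alone.

Things in the scene. Friction and masses are not known exactly. Their poses are not given: they have to be found in the camera images.
- jig: Steel drill jig, 190 x 144 mm, 76 mm high to its lugs, fixed. Origin on the shelf under its centre; x points away from the robot to its hinge, y left, z up. Base top z = 28 mm; hinge line along y at x = +75, z = 60 mm. Two front lugs, 40 mm along x, at y = 22 to 44 mm either side, hold brass bushings (y = 20 to 46 mm) of 15 mm bore, coaxial along y at x = -75, z = 60 mm
- pin_line (a point): Point on the common axis of the two bushings, midway between them, with the jig's axes (y runs along the bores, to the left)
- right_mouth (a point): Centre of the outer mouth of the right bushing (46 mm from pin_line), with the jig's axes; the pin goes in here, towards +y
- left_mouth (a point): Centre of the outer mouth of the left bushing, where the nose comes out, with the jig's axes
- leaf (a joint): Opening angle of the jig's leaf (rad): 0 fully down and level, its eye in line with the bushings; about 1.57 upright; stop at 1.75. Its front end rises and swings away from the robot as it grows. The hinge is stiff and damped: left above about 1.15 it stays put, pushed below about 1 it sinks shut by its own weight in some two seconds; 1 to 3 N at its end move it
- leaf_push (a point): Centre of the 34 x 30 mm top face of the eye block at the leaf's free end, 150 mm from the hinge line. Axes: z out of this face, x towards the hinge, y along it. Leaf up: the face looks away from the robot; shut: it looks up, 75 mm above the shelf. Eye: 30 mm cube, 19 mm bore, 5 mm from each bushing. Behind it a tongue 30 mm wide, then a 116 mm wide plate, both 12 mm thick
- pin: Lock pin, 184 mm long, about 140 g. Origin on its axis midway along the steel shank; x points to the nose. Shank 12 mm thick from x = -65 to +65 mm, the last 14 mm tapered to 5.6 mm; cross-hole at x = +45. Collar, 22 mm in diameter, x = -69 to -65. Black handle x = -119 to -69 mm, 16 mm wide (y), 18 mm high (z), middle at x = -94. Balances near x = -20
- pin_nose (a point): Tip of the pin's nose, on its axis
- pin_collar (a point): Point on the pin's axis at the front face of the collar, where the shank begins, 130 mm from the nose
- vee_rest: Two steel vee blocks, 28 mm high, 38 mm across (y), 18 mm long, at x = -50 and +30 mm, on a strip 104 x 34 mm, fixed. Origin on the shelf. The pin lies on them along x, axis 26 mm above the shelf, nose to +x, its handle overhanging the -x end freely; lift it straight up
- workpiece: Drilled aluminium plate, 55 x 120 x 16 mm, loaded between the stops of the jig under the leaf; nothing to do with it. Origin under its centre
- grease_tin: Blue tin with a white lid, 73 mm in diameter, 54 mm high, standing right of the vee blocks; leave alone. Origin under its centre
- caliper: Caliper lying in front of the jig, 64 x 200 x 14 mm; leave alone. Origin under its centre
- blank_plate: Spare drilled plate lying left of the jig, 55 x 120 x 16 mm; leave alone. Origin under its centre

How it is judged:
On the way, in this order (a step that is already met when the one before it is completed fails the run):
1. the leaf is fully down while the pin still lies on its vee blocks (value of joint leaf below 0.03 rad and distance between pin and vee_rest below 0.035 m), for 0.2 s.
2. the pin's nose has entered the right bushing (y of pin_nose in the frame of pin_line above -0.036 m and x of pin_nose in the frame of pin_line between -0.006 and 0.006 m and z of pin_nose in the frame of pin_line between -0.006 and 0.006 m and value of joint leaf below 0.03 rad).
At the end, for the whole second after the job is handed in: Leaf below 0.03 rad; pin in both bushings from the right, within 0.06 rad of their axis, nose over 24 mm beyond the left mouth, collar outside the right one; fingers grip it (over 3 N), it is still (below 0.02 m/s) and bears on the jig with under 25 N; plate within 8 mm of its place (value of joint leaf below 0.03 rad and y of pin_nose in the frame of pin_line above 0.07 m and x of pin_nose in the frame of pin_line between -0.006 and 0.006 m and z of pin_nose in the frame of pin_line between -0.006 and 0.006 m and y of pin_collar in the frame of pin_line below -0.044 m and angle between the x axis of pin and the y axis of pin_line, either way round below 0.06 rad and contact force between the fingers and pin above 3 N and contact force between pin and jig below 25 N and linear speed of pin below 0.02 m/s and horizontal distance between workpiece and jig below 0.008 m); the arm keeps its last pose, push and grip.
It fails at once if the pin is forced against the jig with more than 60 N (contact force between pin and jig above 60 N).
It fails at once if a bystander is pushed away by more than 30 mm (distance of any of grease_tin, caliper, blank_plate from where it was at the start of the episode above 0.03 m).
It also fails if it takes over 58 s, if anything falls off the work surface, if the arm or the gripper's body presses on something with over 40 N, if the wrist force passes 120 N, or if a joint passes its speed limit or range.

## Working session

There is one attempt and no reset: what is moved stays moved. The work goes in short steps, Python scripts to look and compute and a shell command to move; the robot and the scene stay as the last step left them, time stands still between calls to the robot, and variables do not carry over. Pictures are saved under pics/ and viewed, at most 10 in all, crops included, and the job is handed in when it is done.

```bash
mkdir -p pics; cat > h.py <<'E'
import numpy as np, cv2
from scipy.spatial.transform import Rotation as R
from plant import get_state, read_camera, ctrl
def cam(n):
    c=read_camera(n); c['f']=210/np.tan(np.radians(c['vfov'])/2); c['R']=R.from_quat(c['orientation']).as_matrix(); return c
def pt(c,u,v,z=None):
    if z is None:
        w=c['range_z'][int(v)-1:int(v)+2,int(u)-1:int(u)+2]; z=np.median(w[w>0])
    return np.array(c['origin'])+c['R']@np.array([(u-c['cx'])/c['f']*z,(v-c['cy'])/c['f']*z,z])
def cloud(c):
    v,u=np.mgrid[0:420,0:560]; z=c['range_z']
    p=np.stack([(u-c['cx'])/c['f']*z,(v-c['cy'])/c['f']*z,z],-1)@c['R'].T+np.array(c['origin']); p[z==0]=np.nan; return p
def proj(c,p):
    q=c['R'].T@(np.array(p)-c['origin']); return q[0]/q[2]*c['f']+c['cx'],q[1]/q[2]*c['f']+c['cy']
E
python3 - <<'E'
from h import *
import pickle
for n in ('scene','side'):
    c=cam(n); cv2.imwrite(f'pics/{n}0.png',cv2.resize(c['frame'],(800,600))); pickle.dump(c,open(n+'0.pkl','wb')); print(n,c['origin'],c['vfov'],c['R'][:,2])
print(get_state())
E
```

```text
scene [-0.28042705 -0.62817824  0.71801676] 54.907426927810384 [ 0.69023766  0.4620031  -0.55688878]
side [0.49331263 0.71385498 0.77669894] 48.26596271181438 [-0.00824655 -0.75593705 -0.65459237]
{'time': 0.1, 'qpos': array([ 1.03501617e+00,  2.87130503e-01,  1.57805062e+00, -3.11805480e-06,
        1.27860149e+00, -1.50009263e-01]), 'dq': array([-0.00093756, -0.0053966 , -0.00393882,  0.0010294 , -0.0004461 ,
        0.00111816]), 'joint_efforts': array([ 1.61910157e-04, -4.07292831e+01, -2.93700367e+01, -2.32756474e-04,
        3.43951528e-03,  1.59545908e-05]), 'eef_pos': array([0.25365252, 0.62487773, 0.23003904]), 'tcp_rot': array([ 1.91691069e-01,  9.81454704e-01, -1.03173705e-03, -3.66742479e-04]), 'contact_force': array([-0.12079042,  0.17615222, -0.99680874]), 'wrist_torque': array([ 0.03374998, -0.09599102,  0.03001335]), 'finger_force': 0.0, 'opening': 0.9973944722429929}
```

View pics/scene0.png

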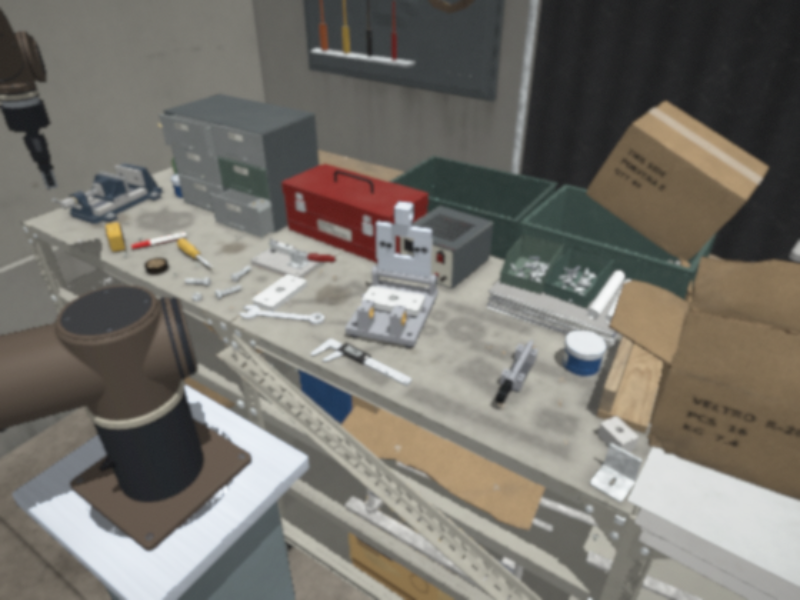

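View pics/side0.png

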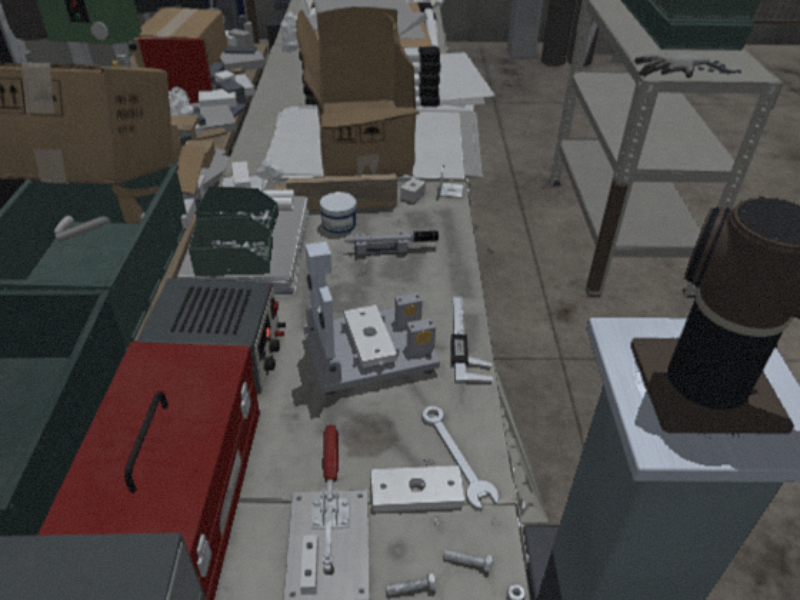

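The scene view shows the jig at (395,310) with its leaf up, the vee rest with the pin at (515,370), the black handle towards the robot and the tin at (585,350). The side view shows the lugs at (408,300) and (421,326), the leaf eye at (317,250) and the pin running from its nose at (348,239) to its handle at (438,236).

```bash
python3 - <<'E'
from h import *
import pickle
np.set_printoptions(precision=4,suppress=True)
S={n:pickle.load(open(n+'0.pkl','rb')) for n in('scene','side')}
pts={'side':dict(lugR=(408,298),lugL=(421,323),eye=(317,248),handle=(430,236),nose=(350,239),shankmid=(375,236),tin=(337,200),plate=(372,330),calip=(460,345),blank=(417,487)),
'scene':dict(lugL=(367,313),lugR=(403,323),eye=(404,210),handle=(501,393),shank=(525,352),tin=(585,340),plate=(395,298),calip=(360,355),blank=(280,290))}
for n in S:
    for k,(u,v) in pts[n].items(): print(n,k,pt(S[n],u*.7,v*.7))
cl={n:cloud(S[n]).reshape(-1,3) for n in S}
j=pt(S['side'],408*.7,298*.7); pm=pt(S['side'],375*.7,236*.7)
for n in S:
    p=cl[n]; 
    m=(np.hypot(*(p[:,:2]-j[:2]).T)<.12)&(p[:,2]>.071)&(p[:,2]<.081); q=p[m]; print(n,'lugtop',len(q))
    if len(q)>5:
        _,l,ce=cv2.kmeans(q[:,:2].astype(np.float32),2,None,(3,50,1e-5),5,0); 
        for i in(0,1): a=q[l[:,0]==i]; print(len(a),a.mean(0),a.min(0),a.max(0))
    m=(np.hypot(*(p[:,:2]-pm[:2]).T)<.16)&(p[:,2]>.0275)&(p[:,2]<.042);q=p[m]; print(n,'pin',len(q),q.min(0),q.max(0))
E
```

```text
scene lugL [ 0.4315 -0.068   0.07  ]
scene lugR [ 0.4636 -0.13    0.0521]
scene eye [ 0.5861 -0.0499  0.2214]
scene handle [ 0.4138 -0.3644  0.0318]
scene shank [ 0.5432 -0.3516  0.0274]
scene tin [ 0.6108 -0.439   0.0503]
scene plate [ 0.5392 -0.0592  0.041 ]
scene calip [ 0.3798 -0.0876  0.0103]
scene blank [0.4664 0.2048 0.0036]
side lugR [ 0.4662 -0.1185  0.076 ]
side lugL [ 0.4468 -0.0572  0.077 ]
side eye [ 0.5974 -0.0455  0.2271]
side handle [ 0.4192 -0.359   0.0312]
side nose [ 0.5738 -0.3469  0.031 ]
side shankmid [ 0.5272 -0.4008  0.001 ]
side tin [ 0.6044 -0.4491  0.0545]
side plate [ 0.5237 -0.0698  0.0496]
side calip [ 0.3799 -0.0766  0.0112]
side blank [ 0.4565  0.188  -0.0003]
scene lugtop 155
76 [ 0.4454 -0.0534  0.0738] [ 0.4262 -0.0681  0.0712] [ 0.4679 -0.0375  0.0771]
79 [ 0.4658 -0.1168  0.0737] [ 0.4453 -0.1332  0.0711] [ 0.4912 -0.1001  0.0766]
scene pin 553 [ 0.4016 -0.5459  0.0275] [ 0.6837 -0.3325  0.042 ]
side lugtop 312
148 [ 0.467  -0.1131  0.0759] [ 0.4443 -0.1313  0.071 ] [ 0.4885 -0.0998  0.0799]
164 [ 0.4475 -0.0501  0.0762] [ 0.4262 -0.0703  0.071 ] [ 0.4684 -0.0361  0.0805]
side pin 618 [ 0.4051 -0.5469  0.0275] [ 0.6737 -0.3306  0.042 ]
```

```bash
cat > m.py <<'E'
from h import *
import pickle
np.set_printoptions(precision=4,suppress=True)
S={n:pickle.load(open(n+'0.pkl','rb')) for n in('scene','side')}
cl={n:cloud(S[n]).reshape(-1,3) for n in S}
for n in S:
    p=cl[n]
    m=(np.hypot(p[:,0]-.456,p[:,1]+.084)<.09)&(p[:,2]>.071)&(p[:,2]<.081)
    (cx,cy),(w,h),a=cv2.minAreaRect(p[m,:2].astype(np.float32)); print(n,'lugs',cx,cy,w,h,a)
    m=(np.abs(p[:,1]+.355)<.03)&(p[:,0]>.38)&(p[:,0]<.62)&(p[:,2]>.0285)&(p[:,2]<.042); q=p[m]
    vx,vy,x0,y0=cv2.fitLine(q[:,:2].astype(np.float32),cv2.DIST_HUBER,0,.01,.01).ravel()
    s=(q[:,:2]-[x0,y0])@[vx,vy]; e=[np.array([x0,y0])+k*np.array([vx,vy]) for k in(s.min(),s.max())]
    print(n,'pin',len(q),np.degrees(np.arctan2(vy,vx)),s.max()-s.min(),e,'zmax',np.percentile(q[:,2],97))
    th=np.radians(17.5); X=np.array([np.cos(th),np.sin(th)]);Y=np.array([-X[1],X[0]])
    d=p[:,:2]-[.5275,-.061]; xj,yj=d@X,d@Y
    m=(np.abs(yj)<.07)&(xj>0)&(xj<.13)&(p[:,2]>.12)&(p[:,2]<.26); 
    for lo,hi in((.12,.14),(.14,.16),(.16,.18),(.18,.2),(.2,.215),(.215,.24)):
        k=m&(p[:,2]>lo)&(p[:,2]<hi)
        if k.sum(): print('  leaf',lo,k.sum(),np.percentile(xj[k],[5,50,95]),np.percentile(yj[k],[5,50,95]),p[k,2].max())
    for x0 in np.arange(.1,.3,.04):
        k=(np.abs(yj)<.1)&(xj>x0)&(xj<x0+.04)&(p[:,2]<.5); 
        if k.sum(): print('  behind',x0,np.percentile(p[k,2],98))
    k=(p[:,0]>.2)&(p[:,0]<.65)&(p[:,1]>.05)&(p[:,1]<.6)&(p[:,2]>.1)&(p[:,2]<.5); print('  path tall',k.sum(),p[k].max(0) if k.sum() else '', p[k].min(0) if k.sum() else '')
E
python3 m.py
```

```text
scene lugs 0.45790451765060425 -0.08450265228748322 0.04519736021757126 0.09091316908597946 16.319412231445312
scene pin 177 6.509685 0.17575928200740448 [array([ 0.4018, -0.3674]), array([ 0.5765, -0.3474])] zmax 0.03505516683018461
  leaf 0.12 148 [0.0653 0.0689 0.0778] [-0.0588  0.0188  0.0519] 0.13992980921089604
  leaf 0.14 160 [0.0654 0.0686 0.0736] [-0.06   -0.0191  0.0509] 0.1599683059598973
  leaf 0.16 275 [0.0647 0.0682 0.0768] [-0.0564 -0.0056  0.0493] 0.17961777966197634
  leaf 0.18 60 [0.0562 0.0621 0.0796] [-0.0176 -0.0083  0.0093] 0.1996345074048651
  leaf 0.2 64 [0.0547 0.0583 0.0865] [-0.0174 -0.008   0.0103] 0.21495731792246353
  leaf 0.215 91 [0.0556 0.0665 0.0872] [-0.0171 -0.0043  0.0118] 0.22732002251598055
  behind 0.1 0.10453461579393794
  behind 0.14 0.10861977626037007
  behind 0.18000000000000002 0.1368621211206856
  behind 0.22000000000000003 0.1370717301093566
  behind 0.26 0.13744674031210014
  path tall 1487 [0.6499 0.6    0.4999] [0.2006 0.4618 0.1037]
side lugs 0.45652633905410767 -0.0831744521856308 0.04139946028590202 0.09247900545597076 16.571733474731445
side pin 262 5.989291 0.1809893144498967 [array([ 0.4048, -0.3628]), array([ 0.5848, -0.344 ])] zmax 0.03721181054688717
  leaf 0.12 100 [0.0707 0.0789 0.0845] [-0.0391  0.0484  0.056 ] 0.13956135361024113
  leaf 0.14 119 [0.0699 0.0795 0.0837] [-0.0465  0.0479  0.0562] 0.15966995855480293
  leaf 0.16 107 [0.0683 0.0778 0.08  ] [-0.0059  0.0519  0.0565] 0.1799795158823403
  leaf 0.18 156 [0.0639 0.074  0.0869] [0.0056 0.0138 0.0511] 0.19986176071725892
  leaf 0.2 110 [0.0596 0.0725 0.0874] [-0.0109  0.0077  0.0131] 0.2149577716063824
  leaf 0.215 209 [0.0582 0.0733 0.0869] [-0.0148  0.0041  0.0135] 0.2300337704265163
  behind 0.1 0.10137880628479058
  behind 0.14 0.111477247834535
  behind 0.18000000000000002 0.14000339666285605
  behind 0.22000000000000003 0.14051308013123154
  behind 0.26 0.14068886386733387
  path tall 0
```

```bash
python3 -m crank '[[[0,0,-50],0,255],[[-100,-70,-90],9,255],[[-619,-449,-90],51.4,255],[[-619,-449,-90],51.4,255],[[-619,-449,-90],51.4,255],[[-619,-449,-90],51.4,255],[[-619,-449,-90],51.4,255],[[-619,-449,-90],51.4,255],[[-619,-449,-90],51.4,255],[[-619,-449,-90],51.4,255]]'
```

```text
time: 1.1
eef_pos: [0.4913, 0.2441, 0.3102]
tcp_rot: [0.598, 0.801, -0.0, -0.0]
contact_force: [0.2, -0.1, 0.7]
opening: 0.001
finger_force: 0.0
```

```bash
python3 -m crank '[[[-305,84,0],0,255],[[-305,84,0],0,255],[[-305,84,0],0,255],[[-305,84,0],0,255],[[-305,84,0],0,255],[[-305,84,0],0,255],[[-305,84,0],0,255],[[-305,84,50],0,255],[[-305,84,100],0,255],[[-305,84,125],0,255]]'; python3 - <<'E'
from h import *
print(get_state()['eef_pos'],get_state()['contact_force'])
c=cam('side'); cv2.imwrite('pics/side1.png',cv2.resize(c['frame'][120:340,170:400],None,fx=2.6,fy=2.6))
E
```

```text
time: 2.1
eef_pos: [0.6549, -0.0217, 0.1793]
tcp_rot: [0.598, 0.801, -0.002, -0.004]
contact_force: [0.2, 0.7, -0.4]
opening: -0.001
finger_force: 0.0
[ 0.65491179 -0.0217021   0.17932588] [ 0.21341274  0.7318181  -0.39733327]
```

View pics/side1.png

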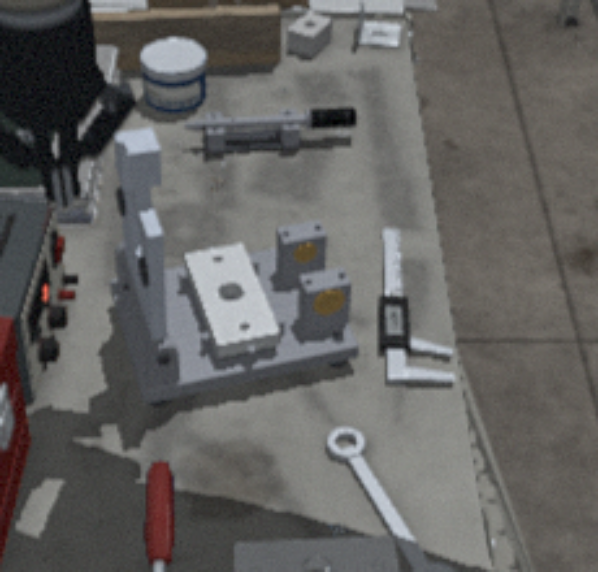

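The fingers are shut at (65,200), about 30 mm behind the eye block at (138,150). I push the leaf towards the robot.

```bash
python3 -m crank '[[[0,-25,0],0,255],[[0,-38,0],0,255],[[0,-50,0],0,255],[[0,-62,0],0,255],[[0,-74,0],0,255],[[0,-86,0],0,255],[[0,-98,0],0,255],[[0,-110,0],0,255],[[0,-122,0],0,255],[[0,-132,0],0,255]]'; python3 -m crank '[[[0,-10,-10],0,255],[[0,-10,-50],0,255],[[0,-10,-100],0,255]]' ; python3 - <<'E'
from h import *
c=cam('side'); cv2.imwrite('pics/side2.png',cv2.resize(c['frame'][120:340,170:400],None,fx=2,fy=2))
E
```

```text
time: 3.15
eef_pos: [0.5302, -0.0604, 0.1854]
tcp_rot: [0.598, 0.801, -0.0, -0.0]
contact_force: [-0.0, 0.3, 0.3]
opening: -0.002
finger_force: 0.1
time: 3.45
eef_pos: [0.5194, -0.0627, 0.2835]
tcp_rot: [0.599, 0.801, -0.001, -0.003]
contact_force: [0.7, -0.6, -0.3]
opening: 0.004
finger_force: 0.0
```

View pics/side2.png

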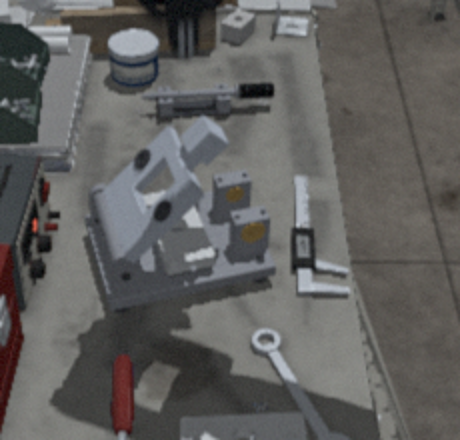

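The leaf is past the tipping point and sinking; the vee rest with the pin is untouched at (205,95). I move over the handle while it shuts.

```bash
python3 -m crank '[[[-50,-33,0],9,110],[[-260,-173,0],100.4,110],[[-260,-173,0],100.4,110],[[-260,-173,0],100.4,110],[[-260,-173,0],100.4,110],[[-260,-173,0],100.4,110],[[-260,-173,50],100.4,110],[[-260,-173,100],100.4,110],[[-260,-173,130],100.4,110],[[-260,-173,130],100.4,110]]'; python3 -m crank '[[[0,0,0],17,110],[[0,0,0],17,110],[[0,0,0],17,110],[[0,0,0],17,110],[[0,0,0],17,110],[[0,0,0],17,110]]';  python3 - <<'E'
from h import *
import pickle
c=cam('wrist'); pickle.dump(c,open('w1.pkl','wb')); cv2.imwrite('pics/w1.png',cv2.resize(c['frame'],(800,600)))
print(c['origin'],c['R'])
c=cam('side'); cv2.imwrite('pics/side3.png',cv2.resize(c['frame'][120:340,170:400],None,fx=2,fy=2))
E
```

```text
time: 4.5
eef_pos: [0.4262, -0.3583, 0.1485]
tcp_rot: [0.985, 0.175, -0.003, -0.006]
contact_force: [-0.2, -0.2, 1.2]
opening: 0.571
finger_force: 0.0
time: 5.1
eef_pos: [0.4297, -0.3613, 0.1556]
tcp_rot: [1.0, 0.032, 0.0, 0.0]
contact_force: [0.4, 1.0, -0.4]
opening: 0.572
finger_force: 0.0
[ 0.51194526 -0.35562488  0.29831532] [[ 6.31300234e-02 -9.44779002e-01 -3.21569956e-01]
 [-9.98005101e-01 -5.95541155e-02 -2.09553394e-02]
 [ 6.47350329e-04  3.22251368e-01 -9.46653916e-01]]
```

View pics/w1.png

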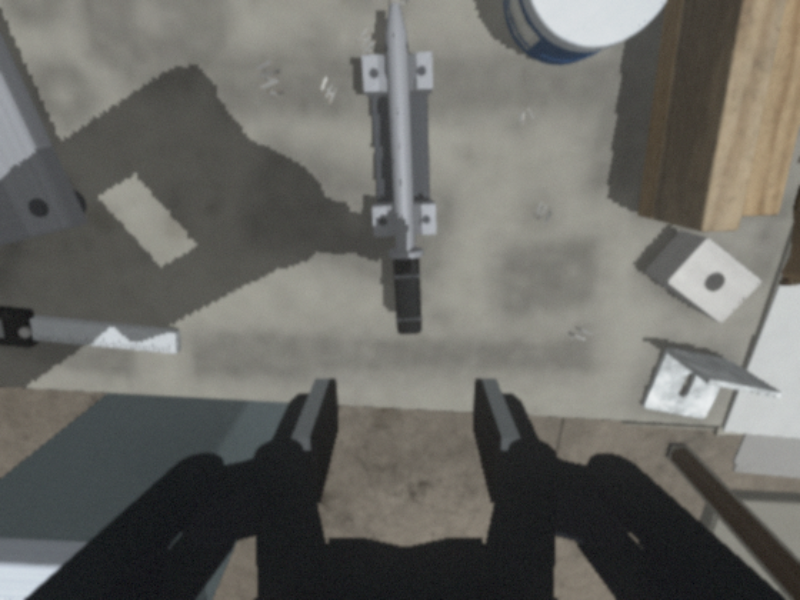

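View pics/side3.png

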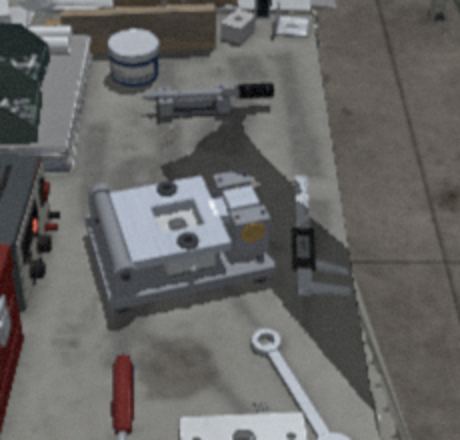

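The wrist view shows the handle from (405,258) to (409,331) and the shank up to the nose near (396,3), lined up between the fingers. The side view shows the leaf shut, its eye between the lugs at (240,200).

```bash
python3 - <<'E'
from h import *
import pickle
np.set_printoptions(precision=4,suppress=True)
c=pickle.load(open('w1.pkl','rb'))
def at(u,v,z):  # pixel on plane z
    d=c['R']@np.array([(u*.7-c['cx'])/c['f'],(v*.7-c['cy'])/c['f'],1]); o=np.array(c['origin']); return o+d*(z-o[2])/d[2]
for k,u,v,z in(('rear',409,331,.035),('front',405,259,.035),('mid',407.5,294,.035),('collar',404.5,252,.036),('shank',403,180,.032),('shank2',399,60,.032),('nose',396,3,.029)):
    print(k,at(u,v,z),pt(c,u*.7,v*.7))
a,b=at(408,310,.035),at(399,60,.032); d=b-a; print('yaw',np.degrees(np.arctan2(d[1],d[0])))
s=cam('side'); p=cloud(s).reshape(-1,3); X=np.array([.9586,.2848]);Y=np.array([-.2848,.9586]); q=p[:,:2]-[.457,-.084]
xj,yj=q@X,q@Y
for nm,m in(('eye',(abs(xj)<.013)&(abs(yj)<.012)),('lugL',(abs(xj)<.015)&(yj>.026)&(yj<.04)),('lugR',(abs(xj)<.015)&(yj<-.026)&(yj>-.04)),('leafback',(abs(xj-.12)<.02)&(abs(yj)<.05))):print(nm,m.sum(),np.percentile(p[m,2],[10,50,90]))
print(get_state()['eef_pos'])
E
```

```text
rear [ 0.4064 -0.3651  0.035 ] [ 0.4064 -0.365   0.0351]
front [ 0.4528 -0.3596  0.035 ] [ 0.4527 -0.3596  0.0344]
mid [ 0.4309 -0.3625  0.035 ] [ 0.431  -0.3625  0.0353]
collar [ 0.4573 -0.359   0.036 ] [ 0.4569 -0.359   0.0343]
shank [ 0.4984 -0.3555  0.032 ] [ 0.4984 -0.3555  0.0319]
shank2 [ 0.5596 -0.3496  0.032 ] [ 0.5596 -0.3496  0.032 ]
nose [ 0.5862 -0.3464  0.029 ] [ 0.5865 -0.3464  0.0279]
yaw 5.69841484956303
eye 79 [0.0741 0.0759 0.0772]
lugL 72 [0.0551 0.0765 0.0787]
lugR 47 [0.0754 0.0766 0.0783]
leafback 630 [0.0305 0.0666 0.0682]
[ 0.4298 -0.3613  0.1556]
```

```bash
python3 -m crank '[[[1,1,50],-2.1,110],[[1,1,100],-2.1,110],[[1,1,135],-2.1,110],[[1,1,145],-2.1,110],[[1,1,145],-2.1,110],[[1,1,145],-2.1,180],[[1,1,145],-2.1,255],[[1,1,145],-2.1,255],[[1,1,145],-2.1,255],[[1,1,145],-2.1,255]]' 60; python3 -m crank '[[[0,0,0],0,255],[[0,0,0],0,255],[[0,0,-5],0,255],[[0,0,-15],0,255],[[0,0,-30],0,255],[[0,0,-60],0,255],[[0,0,-100],0,255],[[0,0,-110],0,255],[[0,0,-110],0,255]]'
```

```text
time: 6.25
eef_pos: [0.4321, -0.363, 0.0128]
tcp_rot: [0.999, 0.049, 0.001, 0.001]
contact_force: [-0.4, 4.1, 6.1]
opening: 0.172
finger_force: 60.5
time: 7.15
eef_pos: [0.432, -0.3638, 0.1239]
tcp_rot: [0.999, 0.049, 0.002, 0.003]
contact_force: [-0.0, 0.1, -2.1]
opening: 0.175
finger_force: 59.4
```

```bash
python3 -m crank '[[[10,-5,0],-6,255],[[97,-45,0],-100.7,255],[[97,-45,0],-100.7,255],[[97,-45,0],-100.7,255],[[97,-45,0],-100.7,255],[[97,-45,0],-100.7,255],[[97,-45,0],-100.7,255],[[97,-45,0],-100.7,255],[[97,-45,0],-100.7,255],[[97,-45,0],-100.7,255]]'; python3 -m crank '[[[0,0,0],-16,255],[[0,0,0],-16,255],[[0,0,0],-16,255],[[0,0,30],-16,255],[[0,0,60],-16,255],[[0,0,77],-16,255],[[0,0,77],-16,255]]'; python3 - <<'E'
from h import *
import pickle
print(get_state()['eef_pos'],get_state()['tcp_rot'])
W={n:cam(n) for n in('wrist','side')}; pickle.dump(W,open('W2.pkl','wb'))
cv2.imwrite('pics/w2.png',cv2.resize(W['wrist']['frame'],(800,600)))
E
```

```text
time: 8.15
eef_pos: [0.5218, -0.307, 0.1179]
tcp_rot: [0.711, 0.703, -0.0, -0.002]
contact_force: [0.0, -0.0, -1.4]
opening: 0.174
finger_force: 59.3
time: 8.85
eef_pos: [0.5204, -0.3059, 0.0392]
tcp_rot: [0.609, 0.793, 0.0, -0.004]
contact_force: [-1.3, -0.3, -2.0]
opening: 0.171
finger_force: 59.3
[ 0.52042607 -0.3059035   0.03924306] [ 6.09408131e-01  7.92845662e-01  1.66415574e-04 -4.17825274e-03]
```

View pics/w2.png

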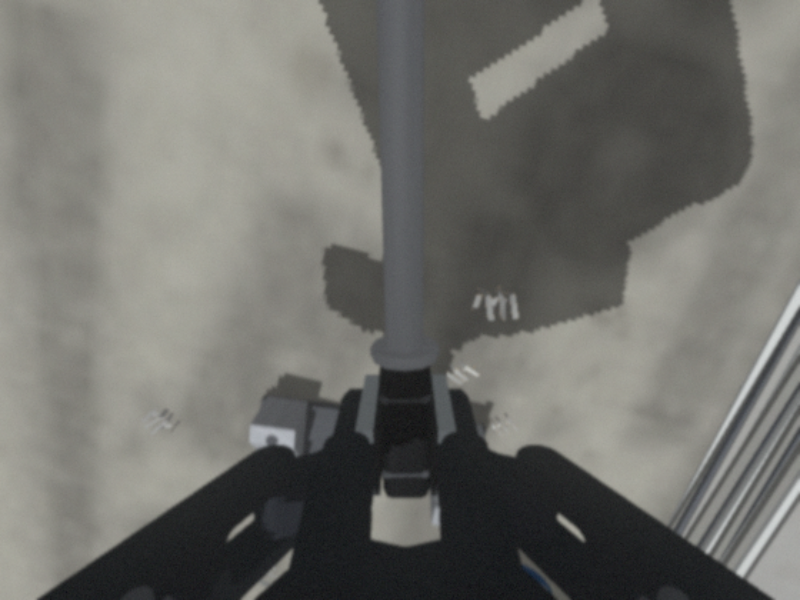

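The wrist view shows the pin straight in the fingers (shank at x≈403, collar at row 352, handle between the pads at (405,420)). The bushing lies outside this view, so I measure it in the other two cameras.

```bash
python3 -m crank '[[[0,0,0],0,255],[[0,0,0],0,255],[[0,0,0],0,255]]'; cat > fit.py <<'E'
from h import *
import pickle
from scipy.optimize import least_squares
np.set_printoptions(precision=4,suppress=True)
st=get_state(); T=st['eef_pos']; Rt=R.from_quat(st['tcp_rot']).as_matrix(); print('tcp',T,'toolx',Rt[:,0],'F',st['contact_force'])
X=np.array([.9586,.2848,0]);Y=np.array([-.2848,.9586,0]);PL=np.array([.457,-.084,.06])
J=np.stack([X,Y,[0,0,1]])
W={n:cam(n) for n in('wrist','side','scene')}; pickle.dump(W,open('W3.pkl','wb'))
for n in W:
    p=cloud(W[n]).reshape(-1,3); a0=T-.013*Rt[:,2]; d0=Rt[:,0]
    q=p-a0; s=q@d0; r=np.linalg.norm(q-s[:,None]*d0,axis=1)
    m=(s>.035)&(s<.14)&(r<.014)&(p[:,2]>.05); P=p[m]
    if len(P)<15: print(n,'few',len(P)); continue
    def f(v):
        a=a0+v[0]*Rt[:,1]+v[1]*Rt[:,2]; d=d0+v[2]*Rt[:,1]+v[3]*Rt[:,2]; d=d/np.linalg.norm(d); w=P-a; return np.linalg.norm(np.cross(w,d),axis=1)-.006
    v=least_squares(f,[0,0,0,0],loss='soft_l1',f_scale=.001).x
    a=a0+v[0]*Rt[:,1]+v[1]*Rt[:,2]; d=d0+v[2]*Rt[:,1]+v[3]*Rt[:,2]; d/=np.linalg.norm(d)
    q=p-a; s=q@d; r=np.linalg.norm(q-s[:,None]*d,axis=1); near=(r<.012)&(s>.1)&(s<.2)
    print(n,len(P),'rms',np.sqrt(np.mean(f(v)**2)),'off y,z in tool',v[:2],'dir jig',J@d,'nose s',s[near].max(),'nose(jig,159)',J@(a+.159*d-PL))
E
python3 fit.py; python3 - <<'E'
from h import *
import pickle
np.set_printoptions(precision=4,suppress=True)
J=np.array([[.9586,.2848,0],[-.2848,.9586,0],[0,0,1]]);PL=np.array([.457,-.084,.06])
W=pickle.load(open('W3.pkl','rb'))
for n in('side','scene'):
    c=W[n]; hsv=cv2.cvtColor(c['frame'],cv2.COLOR_BGR2HSV); P=(cloud(c)-PL)@J.T
    m=(hsv[...,0]>8)&(hsv[...,0]<30)&(hsv[...,1]>110)&(np.abs(P[...,0])<.03)&(np.abs(P[...,2])<.03)&(np.abs(P[...,1])<.06)
    k,l,s,ce=cv2.connectedComponentsWithStats(m.astype(np.uint8))
    for i in range(1,k):
        if s[i,4]>8:
            q=P[l==i]; print(n,s[i],ce[i],'jig mean',q.mean(0),'min',q.min(0),'max',q.max(0))
c=W['scene']; cv2.imwrite('pics/sc3.png',cv2.resize(c['frame'][170:330,200:420],None,fx=3.6,fy=3.6,interpolation=cv2.INTER_CUBIC))
E
```

```text
time: 9.25
eef_pos: [0.5237, -0.3085, 0.0449]
tcp_rot: [0.609, 0.793, -0.0, 0.001]
contact_force: [-0.8, 0.1, -0.8]
opening: 0.172
finger_force: 59.4
tcp [ 0.5237 -0.3085  0.0449] toolx [-0.2587  0.966  -0.002 ] F [-0.7534  0.1283 -0.8108]
wrist 6924 rms 0.0005367179984257182 off y,z in tool [-0.0005  0.0007] dir jig [0.0155 0.9999 0.0019] nose s 0.11991217311101748 nose(jig,159) [ 0.002  -0.0752 -0.0025]
side 129 rms 0.0012046245483030202 off y,z in tool [-0.0009 -0.0005] dir jig [ 0.0133  0.9999 -0.0038] nose s 0.15936424988058676 nose(jig,159) [ 0.0012 -0.0752 -0.0022]
scene 170 rms 0.001631929165397215 off y,z in tool [-0.0002  0.0029] dir jig [0.0125 0.9999 0.0018] nose s 0.19035243364487067 nose(jig,159) [ 0.0018 -0.0752 -0.0047]
side [291 232  11   9  71] [296.1268 235.7606] jig mean [-0.0012  0.0433  0.001 ] min [-0.0122  0.032  -0.0099] max [0.012  0.0483 0.0151]
```

View pics/sc3.png

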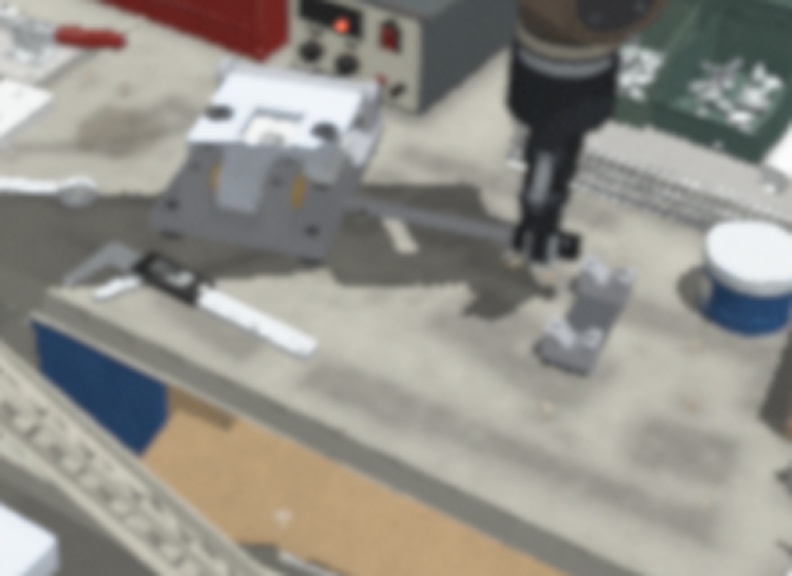

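```bash
python3 - <<'E'
from h import *
import pickle
W=pickle.load(open('W3.pkl','rb')); J=np.array([[.9586,.2848,0],[-.2848,.9586,0],[0,0,1]]);PL=np.array([.457,-.084,.06])
for n in('side','scene'):
    p=cloud(W[n]).reshape(-1,3); P=(p-PL)@J.T
    for nm,m in (('plate',(P[:,0]>.02)&(P[:,0]<.14)&(abs(P[:,1])<.075)&(abs(p[:,2]-.066)<.004)),('lugs+eye',(abs(P[:,0])<.03)&(abs(P[:,1])<.06)&(abs(p[:,2]-.076)<.004)),('base',(P[:,0]>-.04)&(P[:,0]<.2)&(abs(P[:,1])<.09)&(p[:,2]>.012))):
        (cx,cy),(w,h),a=cv2.minAreaRect(p[m,:2].astype(np.float32)); c=J@(np.array([cx,cy,.06])-PL); print(n,nm,m.sum(),'jig centre',c[:2].round(4),round(w,4),round(h,4),round(a,2))
        if nm=='plate':
            xs=np.linspace(.04,.12,9); L=[];
            for x in xs:
                k=m&(abs(P[:,0]-x)<.006); L.append([np.percentile(P[k,1],2),np.percentile(P[k,1],98)])
            L=np.array(L); print('  side edges slope deg',[round(np.degrees(np.polyfit(xs,L[:,i],1)[0]),2) for i in(0,1)],L.mean().round(4))
E
```

```text
side plate 1500 jig centre [0.0801 0.0009] 0.1198 0.1433 16.55
  side edges slope deg [np.float64(-1.19), np.float64(-0.07)] 0.0018
side lugs+eye 445 jig centre [0.     0.0011] 0.0409 0.0929 17.23
side base 4930 jig centre [ 0.0784 -0.005 ] 0.2403 0.1648 17.8
scene plate 639 jig centre [ 0.0804 -0.0008] 0.1188 0.131 16.4
  side edges slope deg [np.float64(-0.52), np.float64(-0.01)] -0.0007
scene lugs+eye 215 jig centre [-0.0007 -0.0011] 0.045 0.0908 17.94
scene base 2439 jig centre [ 0.0823 -0.0026] 0.218 0.1618 20.79
```

```bash
python3 -m crank '[[[0,0,-1],-0.7,255],[[0,0,-1],-0.7,255],[[0,0,-1],-0.7,255],[[0,0,-1],-0.7,255],[[0,0,-1],-0.7,255]]'; python3 fit.py
```

```text
time: 9.9
eef_pos: [0.523, -0.3079, 0.0445]
tcp_rot: [0.604, 0.797, 0.0, -0.0]
contact_force: [-0.5, 0.2, -1.7]
opening: 0.174
finger_force: 59.3
tcp [ 0.523  -0.3079  0.0445] toolx [-0.2707  0.9627  0.0001] F [-0.4846  0.1737 -1.7043]
wrist 6932 rms 0.0005338425367273569 off y,z in tool [-0.0005  0.0007] dir jig [0.0032 1.     0.0043] nose s 0.12003681083854441 nose(jig,159) [-0.0005 -0.0744 -0.0026]
side 125 rms 0.0011022525974168796 off y,z in tool [-0.0014  0.0006] dir jig [0.0094 0.9999 0.0148] nose s 0.15587324128121985 nose(jig,159) [-0.0004 -0.0744 -0.0008]
scene 168 rms 0.0016885552963857194 off y,z in tool [-0.0008  0.0026] dir jig [0.0039 1.     0.0067] nose s 0.1895179244568288 nose(jig,159) [-0.0007 -0.0744 -0.004 ]
```

```bash
python3 -m crank '[[[0,0,-2],0,255],[[0,0,-2.2],0,255],[[8,0,-2.2],0,255],[[16,-0.2,-2.2],0,255],[[24,-0.3,-2.2],0,255],[[30,-0.4,-2.2],0,255],[[35,-0.5,-2.2],0,255],[[40,-0.6,-2.2],0,255],[[44,-0.6,-2.2],0,255],[[44,-0.6,-2.2],0,255]]'; python3 fit.py
```

```text
time: 11.05
eef_pos: [0.5103, -0.2652, 0.0467]
tcp_rot: [0.604, 0.797, 0.0, -0.0]
contact_force: [0.5, -0.0, -1.2]
opening: 0.175
finger_force: 59.4
tcp [ 0.5103 -0.2652  0.0467] toolx [-0.271   0.9626  0.0002] F [ 0.4791 -0.0038 -1.1526]
wrist 6933 rms 0.0005305025754966422 off y,z in tool [-0.0005  0.0007] dir jig [0.003  1.     0.0047] nose s 0.12005145392447676 nose(jig,159) [-0.0005 -0.0299 -0.0003]
side 124 rms 0.0010969102342328083 off y,z in tool [-0.0015 -0.    ] dir jig [0.0108 0.9999 0.0079] nose s 0.17201145152487793 nose(jig,159) [-0.0002 -0.0299  0.0009]
scene 166 rms 0.0015434073217533615 off y,z in tool [-0.0002  0.002 ] dir jig [ 0.004   1.     -0.0002] nose s 0.17825920271481135 nose(jig,159) [-0.0001 -0.0299 -0.0023]
```

```bash
python3 -m crank '[[[5,-0.1,0],0,255],[[10,-0.1,0],0,255],[[15,-0.2,0],0,255],[[20,-0.3,0],0,255],[[25,-0.4,0],0,255],[[30,-0.4,0],0,255],[[35,-0.5,0],0,255],[[35,-0.5,0],0,255]]'
```

```text
time: 12.0
eef_pos: [0.5002, -0.2314, 0.0466]
tcp_rot: [0.604, 0.797, 0.0, -0.0]
contact_force: [0.3, -0.9, -1.3]
opening: 0.176
finger_force: 59.4
```

```bash
python3 -m crank '[[[5,-0.1,0],0,255],[[10,-0.1,0],0,255],[[14,-0.2,0],0,255],[[18,-0.3,0],0,255],[[22,-0.3,0],0,255],[[26,-0.4,0],0,255],[[30,-0.4,0],0,255],[[30,-0.4,0],0,255]]';python3 -m crank '[[[4,-0.1,0],0,255],[[8,-0.1,0],0,255],[[12,-0.2,0],0,255],[[16,-0.2,0],0,255],[[20,-0.3,0],0,255],[[20,-0.3,0],0,255]]'
```

```text
time: 12.8
eef_pos: [0.4918, -0.2028, 0.0466]
tcp_rot: [0.604, 0.797, -0.0, -0.0]
contact_force: [0.0, 0.8, -0.8]
opening: 0.172
finger_force: 59.4
time: 13.4
eef_pos: [0.4861, -0.1836, 0.0466]
tcp_rot: [0.604, 0.797, 0.0, -0.0]
contact_force: [0.2, -0.8, -1.6]
opening: 0.173
finger_force: 59.4
```

```bash
python3 -m crank '[[[5,-0.1,0],0,255],[[10,-0.1,0],0,255],[[14,-0.2,0],0,255],[[18,-0.3,0],0,255],[[22,-0.3,0],0,255],[[22,-0.3,0],0,255],[[22,-0.3,0],0,255],[[22,-0.3,0],0,255]]'; python3 fit.py; python3 - <<'E'
from h import *
import pickle
c=pickle.load(open('W3.pkl','rb'))['side']
cv2.imwrite('pics/s4.png',cv2.resize(c['frame'][180:280,220:350],None,fx=6,fy=6,interpolation=cv2.INTER_CUBIC))
J=np.array([[.9586,.2848,0],[-.2848,.9586,0],[0,0,1]]);PL=np.array([.457,-.084,.06])
for y in(.046,.06,.07,.077): u,v=proj(c,PL+J.T@np.array([0,y,0])); print(y,((u-220)*6,(v-180)*6))
P=(cloud(c)-PL)@J.T; m=(abs(P[...,0])<.008)&(P[...,1]>.05)&(P[...,1]<.11)&(abs(P[...,2])<.012); print(m.sum(),P[m].max(0),P[m].mean(0))
E
```

```text
time: 14.2
eef_pos: [0.4802, -0.1633, 0.0468]
tcp_rot: [0.604, 0.797, -0.0, 0.0]
contact_force: [-0.1, 0.6, -1.7]
opening: 0.172
finger_force: 59.4
tcp [ 0.4802 -0.1633  0.0468] toolx [-0.2706  0.9627 -0.0002] F [-0.0767  0.5578 -1.699 ]
wrist 2136 rms 0.0036074380513867253 off y,z in tool [ 0.0012 -0.007 ] dir jig [ 0.0043  0.9999 -0.0141] nose s 0.11583906514317777 nose(jig,159) [0.0015 0.0764 0.0045]
side 87 rms 0.0034511696847602247 off y,z in tool [ 0.0066 -0.0302] dir jig [-0.0384  0.9763 -0.2128] nose s 0.15933868006999435 nose(jig,159) [ 0.0001  0.0726 -0.0038]
scene 88 rms 0.00422158624871949 off y,z in tool [-0.0026 -0.0055] dir jig [0.0203 0.9998 0.0082] nose s 0.15350933431460784 nose(jig,159) [0.0003 0.0764 0.0066]
0.046 (np.float64(455.87902101674695), np.float64(342.0681455536749))
0.06 (np.float64(467.887461887404), np.float64(367.45602883973584))
0.07 (np.float64(476.6104074936237), np.float64(385.89781719066923))
0.077 (np.float64(482.7901954477811), np.float64(398.9629383835561))
47 [0.00562529 0.07386626 0.00855415] [0.00059939 0.06126417 0.00384943]
```

View pics/s4.png

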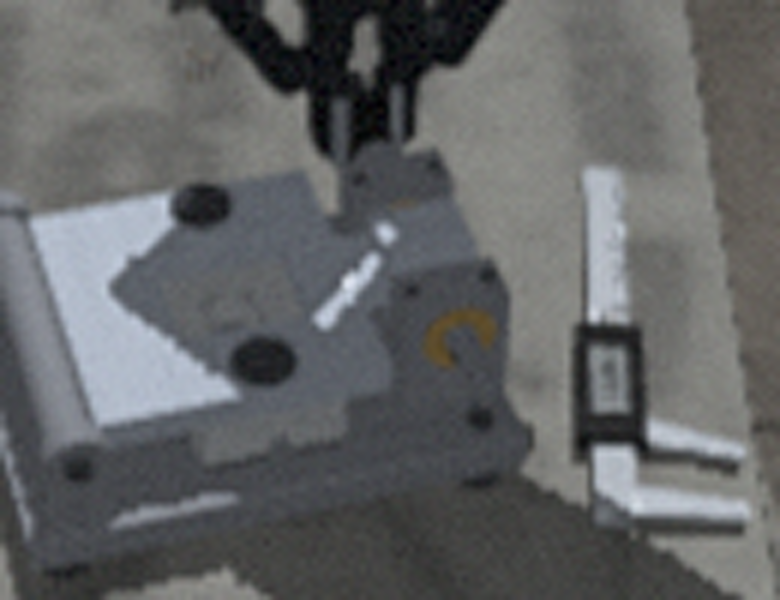

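The side view shows the nose standing out centrally from the left bushing, from (460,342) to about (478,390), with no side load on the wrist. I add 1.5 mm to sit mid-window, let it settle and hand in.

```bash
python3 -m crank '[[[1,0,0],0,255],[[1.5,0,0],0,255],[[1.5,0,0],0,255],[[1.5,0,0],0,255],[[1.5,0,0],0,255],[[1.5,0,0],0,255]]'; python3 - <<'E'
from h import *
s=get_state(); q=s['eef_pos']-[.457,-.084,.06]; print('nose y',q[:2]@[-.2848,.9586]+.1595,s['contact_force'],abs(s['dq']).max())
c=cam('wrist'); P=(cloud(c)-[.457,-.084,.06])@np.array([[.9586,.2848,0],[-.2848,.9586,0],[0,0,1]]).T
m=(abs(P[...,0])<.002)&(P[...,1]>-.075)&(P[...,1]<-.03)&(P[...,2]>-.005); q=P[m]
for y in np.arange(-.07,-.034,.002):
    k=abs(q[:,1]-y)<.001
    if k.any(): print(round(y,3),np.median(q[k,2]).round(4),end=' | ')
E
```

```text
time: 14.95
eef_pos: [0.4797, -0.1617, 0.0467]
tcp_rot: [0.604, 0.797, -0.0, -0.0]
contact_force: [0.8, -0.1, -1.4]
opening: 0.174
finger_force: 59.4
nose y 0.07856433744941138 [ 0.78918719 -0.1237502  -1.42738087] 0.0014876478701485486
-0.07 0.0675 | -0.068 0.068 | -0.066 0.0084 | -0.064 0.0084 | -0.062 0.0083 | -0.06 0.0078 | -0.058 0.0096 | -0.056 0.0101 | -0.054 0.0068 | -0.052 0.005 | -0.05 0.0051 | -0.048 0.0052 | -0.044 0.0141 | -0.042 0.0161 | -0.04 0.0159 | -0.038 0.016 | -0.036 0.0161 |
```

```bash
python3 -c "
from plant import ctrl
print(ctrl.sign_off())"
```

```text
the job is handed in; nothing more can be done
None
```

I handed the job in at about 15 s: the leaf is shut and the pin is through both bushings and the eye, still gripped at about 59 N. By my measurements the nose stands about 31 mm beyond the left mouth, the collar sits about 7 mm outside the right one and the wrist reads under 2 N; no verdict came back.

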